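# Shut the bench gas tap, then find and present the fuller reagent jar

### The arm

A 6-joint arm with a two-finger parallel gripper is mounted at the origin on the work surface. World frame = base frame: x ahead of the robot, y to its left, z up, the work surface at z = 0. Lengths are in mm, angles in degrees, forces in N, time in s.
With the tool pointing down it reaches from about 350 to 850 mm from the base axis. Payload 8.1 kg.
Tool frame: the origin (TCP) lies midway between the tips of the shut fingers; the grasp point (between the pads) lies grip_depth behind it (grip_depth is the distance from the TCP to the grasp point, in mm); z points along the fingers, y is the line along which they close (so a half turn about z gives the same grasp; the last joint's range is limited). The gripper opens to 85 mm and grips with 20 to 120 N. Pads are 22 mm wide; open, the fingers measure 114 mm over their backs; the gripper's body (76 mm by 85 mm) begins 54 mm behind the grasp point. The pads swing forward as they close: fully open they stand 13 mm farther back than shut.
Start: joints at [-70.153, 7.471, 85.268, -0, 87.261, -4.893], TCP at [251.124, -544.924, 231.292] pointing down, gripper open.
Joint ranges: [-169.43, 169.43], [-51.17, 129.36], [1.28, 143.12], [-76.62, 256.62], [0, 156.53], [-152.29, 152.29]. Speed limits (degrees/s): [136.94, 136.94, 159.86, 180, 180, 180].

### API

Orientations are given as [roll, pitch, yaw] about the fixed x, y, z axes, in that order (R = Rz(yaw) Ry(pitch) Rx(roll)).
In Python, from bench import sense, snapshot, hand_in, grip_depth gives the robot as it stands. The module is installed in compiled form; this text tells all that it offers.
- The arm moves only by the tool apply_moves, never from a script. Its argument "series" is text: rows parted by semicolons, each of 5 numbers parted by spaces: the shift along the tool's x, y, z each as a share of 0.3 m, from -1 to 1, then the turn about the tool's z as a share of 2 rad, from -1 to 1, then the gripper's target within -1 to 1 (shut at 1, half-way at 0, fully open at -1). In form: tx ty tz twist gripper; .... A call has 1 to 5 rows; each row shifts and turns the commanded pose from where the row before left it, along the tool's axes as they then stand; what a row does not reach is not made up. A row lasts 1/12 s, in which the tool goes at most 41.7 mm and 7.16 degrees, less where a joint would pass 70% of its speed; a pose out of reach is approached as far as the arm can. A call with a number of a shift or a turn outside -1 to 1 is refused whole. A call with a gripper value outside its range is refused whole. The fingers move at their own pace and stop on an object; "squeeze" is the grip in N (left out, the last holds). Time passes only in rows, so rows that do not move let the fingers close. It gives the time, the measured TCP pose, the force, the opening and the grip force at its end, in the units of the state.
- sense(): the state, without advancing time (a new reading comes with each control period).
- snapshot(name): name is "scene" or "side" or "wrist"; returns a dict with "frame" (420x560x3 uint8, blue, green, red), "depth" (420x560 float32, mm along the optical axis (not along the pixel's ray), 0 where there is no reading), "intrinsics" (3x3 intrinsics, pixels), "extrinsics" (4x4, takes a point from camera to world coordinates); the wrist camera has in their place "tool_from_camera" (4x4, takes a point from camera to tool coordinates, whose origin is the TCP and whose axes are the flange's). Camera axes: x right, y down, z forward; pixel columns grow to the right and rows downward; lengths in mm; the calibration is good to about 2 mm. A picture is of the moment at which its call begins: read the wrist's pose just before it.
- hand_in(): hands the job in; it is judged then, once.
The state is a dict: "time": time; "joint_pos": joint angles; "qd": joint speeds; "joint_efforts": joint torques, N m; "tool_pos": TCP position; "tcp_rot": TCP orientation; "ft_force": force on the tool from outside, world axes, zero at the start; "wrist_torque": the same for the moment, N m; "finger_gap": finger opening in mm; "grip_force": force on a finger pad.
Only numpy, scipy, OpenCV 4.12 (cv2) and the standard library are available. Lean on these libraries where they do the work, as an engineer would, in place of code of your own. Each camera call takes 0.05 s, during which the arm holds its last target. There are 200 camera calls.

### The job

The flame test is over and the burner is unhooked, but its gas tap is still part open: first shut the gas by turning the tap's handle clockwise (seen from above) all the way to its stop. Then find out which of the two identical tall jars on the wooden tray is the fuller by lifting each in turn and feeling its weight; never drop a jar or knock it over, and set the lighter one back upright where it stood. Finish while holding the heavier jar up, upright and still, at least 10 cm above the tray for the technician to take, leaving everything else on the bench where it is.

Things in the scene. Friction and masses are not known exactly. Their poses are not given: they have to be found in the camera images.
- tap_handle (a joint): Angle of the gas tap's handle, rad: 0 = shut, against its stop (handle bar across the nozzle); 1.57 = fully open, other stop (bar in line with the nozzle). It grows anticlockwise seen from above, so the gas is shut by turning clockwise. It starts part open (0.7 to 1.4). It turns stiffly (0.08 N m) and stays where it is left.
- tap_grip (a point): Grip point of the gas tap's handle, on its vertical axis, 135 mm above the bench: centre of a black upright bar 60 mm long, 13 mm thick, 26 mm high (top at 148 mm). The bar runs along this frame's x, which turns with the handle; pinch it from above across its 13 mm (y). z up. Below it: a steel valve body 44 mm in diameter up to 112 mm, with a side nozzle, on a grey column.
- jar_a: One of the two identical tall jars: opaque white plastic, body 60 mm in diameter up to 82 mm high, black screw cap 52 mm in diameter from 88 to 112 mm (its top). Origin: centre of its underside, 10 mm above the bench on the tray; z up. One jar is nearly full (0.3 to 0.45 kg), the other nearly empty (0.1 to 0.2 kg); only weight tells. Nothing taller than 25 mm stands within 30 mm of it.
- jar_b: One of the two identical tall jars: opaque white plastic, body 60 mm in diameter up to 82 mm high, black screw cap 52 mm in diameter from 88 to 112 mm (its top). Origin: centre of its underside, 10 mm above the bench on the tray; z up. One jar is nearly full (0.3 to 0.45 kg), the other nearly empty (0.1 to 0.2 kg); only weight tells. Nothing taller than 25 mm stands within 30 mm of it.
- tray: Shallow wooden tray fixed on the bench, 320 mm (x) by 500 mm (y); its floor is 10 mm above the bench, its rim 12 mm thick and 32 mm above the bench. Origin: centre of its underside; z up. The two tall jars stand towards its robot side (-x), one in each half along y.
- small_jar: Bystander on the tray, between the tall jars: small white jar with black cap, 42 mm in diameter, 66 mm high. Origin: centre of its underside.
- slim_bottle: Bystander at the back of the tray: slim white bottle with narrow neck and cap, 38 mm in diameter, 116 mm high. Origin: centre of its underside.
- boat_a: Bystander at the back of the tray: empty square white weighing boat, 85 mm wide, 20 mm high. Origin: centre of its underside.
- boat_b: Bystander at the back of the tray: a second such weighing boat. Origin: centre of its underside.
- tub: Bystander on the bench to the left: big white lidded tub, 142 mm in diameter, 148 mm high. Origin: centre of its underside.
- beaker: Bystander on the bench to the left: glass beaker, 74 mm in diameter, 95 mm high, with wooden splints standing up to 160 mm. Origin: centre of its underside.
- burner: Bystander on a heat mat at the right, beyond the tap: bench burner, foot 88 mm in diameter, 150 mm high. Origin: centre of its underside.
Mind the look-alikes: they are no part of the job. What is shaped like the jar_a but green, red or yellow is not meant.

How it is judged (in metres and radians):
On the way, in this order (a step that is already met when the one before it is completed fails the run):
1. the gas tap is shut: its handle stands at the stop (within 0.07 rad) (value of joint tap_handle below 0.07 rad), for 0.2 s.
2. the lighter jar is held by the fingers at least 10 mm above the tray's floor while the heavier (over 2.4 N on the tray) stands there (((height (world z) of jar_a above 0.02 m and contact force between the fingers and jar_a above 1 N and contact force between jar_a and tray below 0.05 N and contact force between jar_a and jar_b below 0.05 N and contact force between jar_b and tray above 2.4 N) or (height (world z) of jar_b above 0.02 m and contact force between the fingers and jar_b above 1 N and contact force between jar_b and tray below 0.05 N and contact force between jar_b and jar_a below 0.05 N and contact force between jar_a and tray above 2.4 N))), for 0.2 s.
3. both jars stand upright on the tray, released (height (world z) of each of jar_a, jar_b below 0.016 m and angle between each of jar_a, jar_b's own z axis and vertical below 0.1 rad and contact force between the fingers and jar_a below 0.05 N and linear speed of each of jar_a, jar_b below 0.03 m/s and contact force between the fingers and jar_b below 0.05 N), for 0.2 s.
At the end, for the whole second after the job is handed in: The heavier jar is held by the fingers alone, its underside 100 mm or more above the tray's floor, within 0.2 rad of upright and still; the lighter stands upright, released, on the tray within 30 mm of where it stood; the tap's handle is within 0.07 rad of its shut stop (value of joint tap_handle below 0.07 rad and ((height (world z) of jar_a above 0.11 m and contact force between the fingers and jar_a above 1 N and contact force between jar_a and tray below 0.05 N and contact force between each of jar_a, the fingers and jar_b below 0.05 N and contact force between jar_a and tub below 0.05 N and angle between jar_a's own z axis and vertical below 0.2 rad and linear speed of each of jar_a, jar_b below 0.03 m/s and height (world z) of jar_b below 0.016 m and angle between jar_b's own z axis and vertical below 0.1 rad and distance of jar_b from where it was at the start of the episode below 0.03 m and contact force between jar_b and tray between 0.3 and 2.4 N) or (height (world z) of jar_b above 0.11 m and contact force between the fingers and jar_b above 1 N and contact force between jar_b and tray below 0.05 N and contact force between each of jar_b, the fingers and jar_a below 0.05 N and contact force between jar_b and tub below 0.05 N and angle between jar_b's own z axis and vertical below 0.2 rad and linear speed of each of jar_b, jar_a below 0.03 m/s and height (world z) of jar_a below 0.016 m and angle between jar_a's own z axis and vertical below 0.1 rad and distance of jar_a from where it was at the start of the episode below 0.03 m and contact force between jar_a and tray between 0.3 and 2.4 N))); the arm keeps its last pose, push and grip.
It fails at once if a tall jar is lifted (20 mm) while the gas tap is still open (more than 0.1 rad) (value of joint tap_handle above 0.1 rad and height (world z) of any of jar_a, jar_b above 0.03 m).
It fails at once if a tall jar is let go more than 15 mm above the tray's floor (height (world z) of jar_a above 0.025 m and contact force between the fingers and jar_a below 0.05 N).
It fails at once if a tall jar is let go more than 15 mm above the tray's floor (height (world z) of jar_b above 0.025 m and contact force between the fingers and jar_b below 0.05 N).
It fails at once if a tall jar is tipped over (0.7 rad) (angle between any of jar_a, jar_b's own z axis and vertical above 0.7 rad).
It fails at once if another thing on the bench (small jar, slim bottle, weighing boat, tub, beaker, burner) is displaced by more than 30 mm (distance of any of small_jar, slim_bottle, boat_a, boat_b, tub, beaker, burner from where it was at the start of the episode above 0.03 m).
It also fails if it takes over 72 s, if anything falls off the work surface, if the arm or the gripper's body presses on something with over 40 N, if the wrist force passes 120 N, or if a joint passes its speed limit or range.

## Working session

There is one attempt and no reset: what is moved stays moved. The work goes in short steps, Python scripts to look and compute and a tool call to move; the robot and the scene stay as the last step left them, time stands still between calls to the robot, and variables do not carry over. Pictures are saved under pics/ and viewed, at most 10 in all, crops included, and the job is handed in when it is done.

Besides the shell and the picture viewer there is one more tool, called after "Call:" by a JSON object that holds its "fn" and its "kwargs", one argument or row to a line. apply_moves: Moves the arm, as the interface text tells. Its arguments: {"type":"object","properties":{"series":{"type":"string"},"squeeze":{"type":"number"}},"required":["series"]}

```bash
mkdir -p pics; cat > h.py <<'E'
import numpy as np,cv2
from bench import sense,snapshot,hand_in,grip_depth
def cloud(s):
    K=s["intrinsics"];d=s["depth"];h,w=d.shape
    u,v=np.meshgrid(np.arange(w),np.arange(h))
    P=np.stack([(u-K[0,2])*d/K[0,0],(v-K[1,2])*d/K[1,1],d,np.ones_like(d)],-1)
    return (P@np.array(s["extrinsics"]).T)[...,:3]
E
python3 - <<'E'
from h import *
print(grip_depth,sense())
for n in("scene","side"):
    s=snapshot(n);cv2.imwrite(f"pics/{n}1.png",cv2.resize(s["frame"],(784,588)))
    np.savez(f"{n}1.npz",**s)
    print(np.round(s["extrinsics"],2).tolist())
E
```

```text
18.700000000000003 {'time': 0.0, 'joint_pos': array([-7.01526927e+01,  7.51422685e+00,  8.53306670e+01, -1.31105603e-03,
        8.72609288e+01, -4.89328993e+00]), 'qd': array([ 0.11133298, -0.01324833, -0.04934723, -0.03245792, -0.08537801,
       -0.04168323]), 'joint_efforts': array([-2.04649863e-03, -5.69404936e+01, -5.00551021e+01, -4.16535431e-04,
        1.44897838e-02,  1.96213712e-07]), 'tool_pos': array([ 250.92771945, -544.39811808,  230.24031496]), 'tcp_rot': array([-1.79894451e+02, -7.72201962e-03,  2.47406540e+01]), 'ft_force': array([-0.20038073, -0.41589963, -0.27688078]), 'wrist_torque': array([ 0.07373541, -0.03575046,  0.02591703]), 'grip_force': 0.0, 'finger_gap': 85.3556389217041}
[[0.84, 0.29, -0.45, 987.06], [0.54, -0.48, 0.69, -617.34], [-0.01, -0.83, -0.56, 728.56], [0.0, 0.0, 0.0, 1.0]]
[[0.96, -0.2, 0.2, 242.4], [-0.28, -0.68, 0.67, -811.34], [-0.0, -0.7, -0.71, 1048.56], [0.0, 0.0, 0.0, 1.0]]
```

View pics/scene1.png

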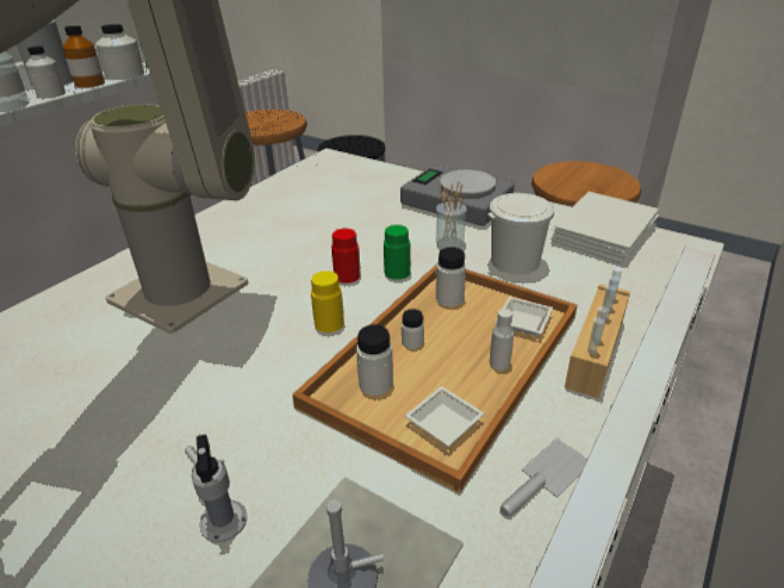

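View pics/side1.png

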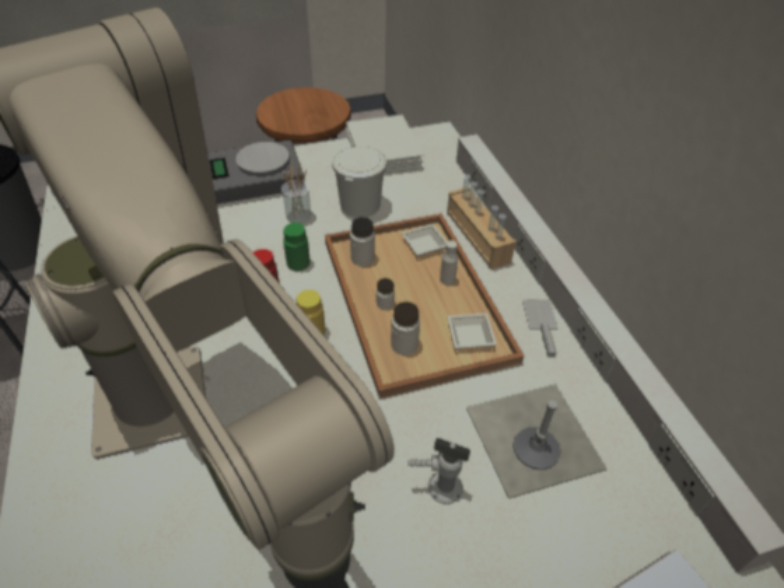

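The tall white, black-capped jars are at scene px (375,360) and (451,277). The red (345,255), green (397,252) and yellow (327,302) jars are look-alikes by colour, and (412,330) is the small jar. The tap bar is at scene (205,458) and side (452,450), with its nozzle pointing left in the side view.

```bash
python3 - <<'E'
from h import *
for n,boxes in(("scene",{"jarR":(340,310,410,410),"jarL":(430,240,475,315),"tap":(175,425,240,510)}),("side",{"jarR":(380,295,430,365),"jarL":(340,210,385,275),"tap":(400,430,480,500)})):
    s=dict(np.load(n+"1.npz"));P=cloud(s)
    for k,(a,b,c,d) in boxes.items():
        a,b,c,d=[int(t/1.4) for t in(a,b,c,d)]
        Q=P[b:d,a:c].reshape(-1,3);F=s["frame"][b:d,a:c].reshape(-1,3)
        lo=142 if k=="tap" else 117
        T=Q[(Q[:,2]>lo)&(Q[:,2]<165)]
        print(n,k,len(T),(T.min(0)+T.max(0))/2,np.ptp(T,axis=0),np.median(T,axis=0))
        if k=="tap":
            r=cv2.minAreaRect(T[:,:2].astype(np.float32));print(r)
            N=Q[(Q[:,2]>75)&(Q[:,2]<112)];print("noz ext",N.min(0),N.max(0))
s=np.load("scene1.npz")["frame"][130:420,120:400];t=np.load("side1.npz")["frame"][290:370,270:360]
cv2.imwrite("pics/c1.png",np.hstack([cv2.resize(s,(400,414)),cv2.resize(t,(400,414))]))
E
```

```text
scene jarR 284 [540.30757958 -16.62269709 121.36864392] [52.61778584 53.09164104  8.71769532] [542.47245373 -19.10617601 122.29338705]
scene jarL 165 [528.86390537 276.98798173 121.20636505] [51.62764047 52.55188717  8.3993372 ] [530.09928651 275.14408957 122.23113966]
scene tap 222 [ 509.37478672 -347.18937292  147.00698815] [51.99175397 42.9359911   9.99311004] [ 513.26489893 -349.53165315  148.36439369]
((509.0314636230469, -346.307861328125), (13.066822052001953, 61.4764289855957), 51.027435302734375)
noz ext [ 439.1681258  -368.60317801   75.10472534] [ 532.42199243 -323.35209777  111.95620361]
side jarR 184 [540.97546063 -18.16528183 121.21459396] [51.11605852 51.32232243  8.24730212] [540.64354709 -19.44617076 120.04461193]
side jarL 109 [529.06819058 275.21055901 121.74439169] [49.8491845  52.96952853  9.46812959] [528.5920251  274.45568081 119.81236732]
side tap 129 [ 510.877316   -349.74255894  147.53740789] [50.20964874 43.41740979 10.2646156 ] [ 509.62361684 -349.58372915  146.1814444 ]
((510.5545959472656, -348.9932556152344), (14.051684379577637, 58.395721435546875), 50.88344955444336)
noz ext [ 441.80988724 -372.10181495   75.64369234] [ 529.43925844 -325.95569431  111.91474872]
```

View pics/c1.png

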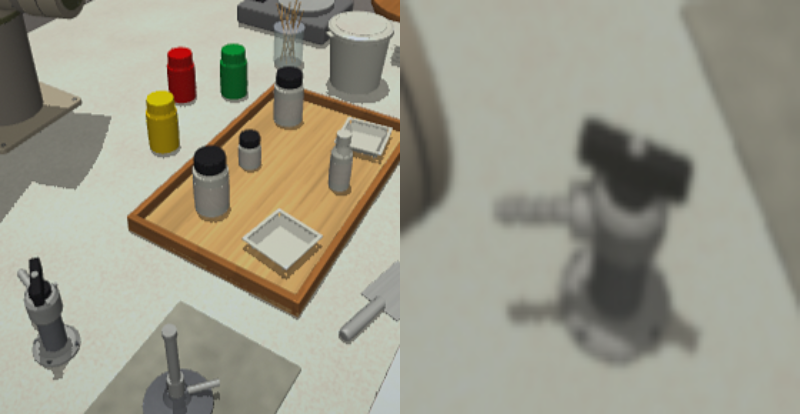

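Call:
{"fn": "apply_moves", "kwargs": {
  "series": "0.106 -0.023 0 0 -1;0.106 -0.023 0 0 -1;0.106 -0.023 0 0 -1;0.106 -0.023 0 0 -1;0.106 -0.023 0 0 -1",
  "squeeze": 40
}}

```text
time: 0.52
tool_pos: [381.9, -445.8, 230.8]
tcp_rot: [-179.9, 0.0, 24.7]
ft_force: [0.4, -0.5, 0.6]
finger_gap: 85.2
grip_force: 0.0
```

Call:
{"fn": "apply_moves", "kwargs": {
  "series": "0.106 -0.023 0 0 -1;0.106 -0.023 0 0 -1;0.106 -0.023 0 0 -1;0.106 -0.023 0 0 -1;0.106 -0.023 0 0 -1"
}}

```text
time: 0.93
tool_pos: [512.0, -347.8, 230.8]
tcp_rot: [-180.0, 0.0, 24.7]
ft_force: [0.7, -0.4, -1.1]
finger_gap: 85.4
grip_force: 0.0
```

Call:
{"fn": "apply_moves", "kwargs": {
  "series": "0 0 0 -0.06 -1;0 0 0 -0.06 -1;0 0 0 -0.06 -1;0 0 0 -0.06 -1;0 0 0 -0.06 -1"
}}

```text
time: 1.35
tool_pos: [510.9, -348.8, 230.6]
tcp_rot: [-179.9, -0.0, 59.5]
ft_force: [0.4, -1.0, 0.4]
finger_gap: 85.6
grip_force: 0.0
```

Call:
{"fn": "apply_moves", "kwargs": {
  "series": "0 0 0 -0.06 -1;0 0 0 -0.06 -1;0 0 0 -0.06 -1;0 0 0 -0.06 -1;0 0 0 -0.06 -1"
}}

```text
time: 1.77
tool_pos: [510.8, -348.9, 230.6]
tcp_rot: [-179.9, -0.0, 93.8]
ft_force: [-0.7, 0.2, -0.3]
finger_gap: 85.1
grip_force: 0.0
```

Call:
{"fn": "apply_moves", "kwargs": {
  "series": "0 0 0 -0.06 -1;0 0 0 -0.06 -1;0 0 0 -0.06 -1;0 0 0 -0.06 -1;0 0 0 -0.06 -1"
}}

```text
time: 2.18
tool_pos: [510.8, -349.0, 230.6]
tcp_rot: [-180.0, -0.1, 128.2]
ft_force: [0.0, -0.1, 0.0]
finger_gap: 85.7
grip_force: 0.0
```

Call:
{"fn": "apply_moves", "kwargs": {
  "series": "0 0 0 -0.06 -1;0 0 0 -0.055 -1;0 0 0 0 -1;0 0 0 0 -1"
}}

```text
time: 2.52
tool_pos: [510.9, -349.0, 230.8]
tcp_rot: [180.0, -0.0, 140.8]
ft_force: [-0.1, -0.1, -0.2]
finger_gap: 85.4
grip_force: 0.0
```

```bash
cat >> h.py <<'E'
from scipy.spatial.transform import Rotation as R
def wrist():
    st=sense();s=snapshot("wrist")
    T=np.eye(4);T[:3,:3]=R.from_euler("xyz",st["tcp_rot"],degrees=True).as_matrix();T[:3,3]=st["tool_pos"]
    s["extrinsics"]=T@np.array(s["tool_from_camera"]);return st,s,cloud(s)
E
python3 - <<'E'
from h import *
st,s,P=wrist()
cv2.imwrite("pics/w1.png",s["frame"])
Q=P.reshape(-1,3);near=np.hypot(Q[:,0]-510,Q[:,1]+348)<45
T=Q[near&(Q[:,2]>141)&(Q[:,2]<155)]
print(len(T),cv2.minAreaRect(T[:,:2].astype(np.float32)),T[:,2].max())
N=Q[(Q[:,2]>85)&(Q[:,2]<112)&(np.hypot(Q[:,0]-510,Q[:,1]+348)<90)&(np.hypot(Q[:,0]-510,Q[:,1]+348)>30)]
print(len(N),N.mean(0),cv2.fitLine(N[:,:2].astype(np.float32),cv2.DIST_L2,0,.01,.01).ravel() if len(N) else 0)
E
```

```text
1229 ((508.41015625, -347.0478515625), (12.876921653747559, 59.020145416259766), 51.16363525390625) 150.4527471823204
651 [ 463.36980198 -333.40792703   94.56803477] [ 9.6327889e-01 -2.6850277e-01  4.6336981e+02 -3.3340793e+02]
```

View pics/w1.png

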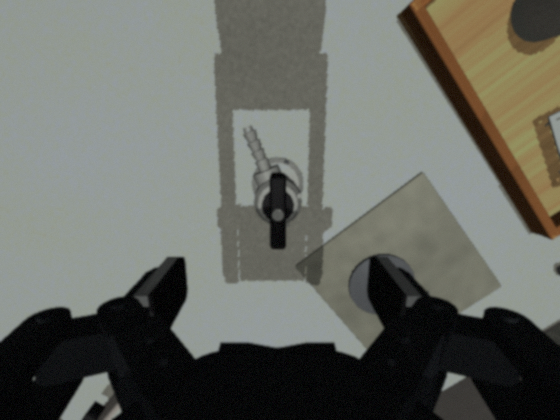

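The wrist picture shows the bar at (278,212), upright in the image and midway between the fingers, with the nozzle going up-left to (250,130). The tap angle is about 1.17 rad, so shutting it takes about 67° clockwise. Next I go down and pinch.

Call:
{"fn": "apply_moves", "kwargs": {
  "series": "0.006 0 0.09 0 -1;0 0 0.09 0 -1;0 0 0.09 0 -1;0 0 0.06 0 -1;0 0 0.035 0 -1"
}}

```text
time: 2.98
tool_pos: [508.1, -346.8, 118.3]
tcp_rot: [-180.0, -0.3, 140.9]
ft_force: [0.3, 0.9, -1.1]
finger_gap: 85.4
grip_force: 0.0
```

Call:
{"fn": "apply_moves", "kwargs": {
  "series": "0 0 0 0 1;0 0 0 0 1;0 0 0 0 1;0 0 0 0 1;0 0 0 0 1"
}}

```text
time: 3.4
tool_pos: [510.6, -348.8, 123.7]
tcp_rot: [180.0, 0.2, 141.0]
ft_force: [0.4, 0.0, 0.3]
finger_gap: 25.7
grip_force: 0.0
```

Call:
{"fn": "apply_moves", "kwargs": {
  "series": "0 0 0 0 1;0 0 0 0 1;0 0 0 0 1;0 0 0 0 1;0 0 0 0 1"
}}

```text
time: 3.82
tool_pos: [510.6, -348.3, 123.5]
tcp_rot: [180.0, 0.1, 141.1]
ft_force: [0.5, 2.6, 5.5]
finger_gap: 12.4
grip_force: 42.5
```

Call:
{"fn": "apply_moves", "kwargs": {
  "series": "0 0 0 0.04 1;0 0 0 0.04 1;0 0 0 0.04 1;0 0 0 0.04 1;0 0 0 0.04 1"
}}

```text
time: 4.23
tool_pos: [510.1, -348.7, 123.5]
tcp_rot: [180.0, 0.1, 117.9]
ft_force: [-2.9, 1.0, 7.9]
finger_gap: 12.6
grip_force: 42.7
```

Call:
{"fn": "apply_moves", "kwargs": {
  "series": "0 0 0 0.04 1;0 0 0 0.04 1;0 0 0 0.04 1;0 0 0 0.04 1;0 0 0 0.04 1"
}}

```text
time: 4.65
tool_pos: [509.5, -348.9, 123.5]
tcp_rot: [-180.0, 0.1, 95.0]
ft_force: [-5.7, 1.2, 8.1]
finger_gap: 12.1
grip_force: 42.9
```

```bash
python3 -c "
from h import *
s=sense();print(s['tcp_rot'],s['wrist_torque'],s['ft_force'])"
```

```text
[-1.79998896e+02  9.59093721e-02  9.49771197e+01] [0.08208525 1.00213177 0.08660995] [-5.67740427  1.15554533  8.07677386]
```

Call:
{"fn": "apply_moves", "kwargs": {
  "series": "0 0 0 0.04 1;0 0 0 0.04 1;0 0 0 0.04 1;0 0 0 0.03 1;0 0 0 0 1"
}}

```text
time: 5.07
tool_pos: [509.1, -348.8, 123.5]
tcp_rot: [-180.0, 0.1, 77.8]
ft_force: [-7.6, 0.5, 9.3]
finger_gap: 12.4
grip_force: 42.8
```

```bash
python3 -c "
from h import *
s=sense();print(s['tcp_rot'],s['wrist_torque'],s['ft_force'])"
```

```text
[-1.79976676e+02  8.61679506e-02  7.77703303e+01] [ 0.17980901  1.34080622 -0.05375239] [-7.55001776  0.45280427  9.27699443]
```

Call:
{"fn": "apply_moves", "kwargs": {
  "series": "0 0 0 0.02 1;0 0 0 0.015 1;0 0 0 0 1"
}}

```text
time: 5.32
tool_pos: [509.0, -348.8, 123.4]
tcp_rot: [-180.0, 0.1, 73.9]
ft_force: [-6.9, 1.2, 10.5]
finger_gap: 12.2
grip_force: 42.9
```

```bash
python3 -c "
from h import *
s=sense();print(s['tcp_rot'],s['wrist_torque'],s['ft_force'])"
```

```text
[-1.79967433e+02  8.59482742e-02  7.38751683e+01] [ 0.19682981  1.42553477 -0.06532525] [-6.9429399   1.18030599 10.51800245]
```

Call:
{"fn": "apply_moves", "kwargs": {
  "series": "0 0 0 0.02 1;0 0 0 0.02 1;0 0 0 0 1"
}}

```text
time: 5.57
tool_pos: [509.0, -348.8, 123.5]
tcp_rot: [-180.0, 0.1, 69.4]
ft_force: [-8.7, 0.6, 10.3]
finger_gap: 12.1
grip_force: 57.4
```

```bash
python3 -c "
from h import *
s=sense();print(s['tcp_rot'],s['wrist_torque'],s['ft_force'])"
```

```text
[-1.79969671e+02  1.08032482e-01  6.93583783e+01] [0.24902458 1.41732694 1.43809109] [-8.72081352  0.61569509 10.26124676]
```

Call:
{"fn": "apply_moves", "kwargs": {
  "series": "0 0 0 0.02 1;0 0 0 0.02 1;0 0 0 0 1"
}}

```text
time: 5.82
tool_pos: [508.7, -349.7, 123.7]
tcp_rot: [180.0, 0.2, 64.8]
ft_force: [-10.5, -2.4, 9.7]
finger_gap: 12.1
grip_force: 96.6
```

```bash
python3 -c "
from h import *
s=sense();print(s['tcp_rot'],s['wrist_torque'],s['ft_force'])
for n in('scene',):
  f=snapshot(n)['frame'];cv2.imwrite('pics/t1.png',cv2.resize(f[260:400,60:240],(720,560)))
st,s,P=wrist();Q=P.reshape(-1,3);r=np.hypot(Q[:,0]-510,Q[:,1]+348)
N=Q[(Q[:,2]>85)&(Q[:,2]<112)&(r<90)&(r>30)]
print(len(N),cv2.fitLine(N[:,:2].astype(np.float32),cv2.DIST_L2,0,.01,.01).ravel())
"
```

```text
[179.98812964   0.21676976  64.78381386] [-0.56605919  1.71372504  1.49863957] [-10.46811728  -2.40249458   9.65412504]
1317 [ 9.7775680e-01 -2.0974171e-01  4.6339819e+02 -3.3156479e+02]
```

View pics/t1.png

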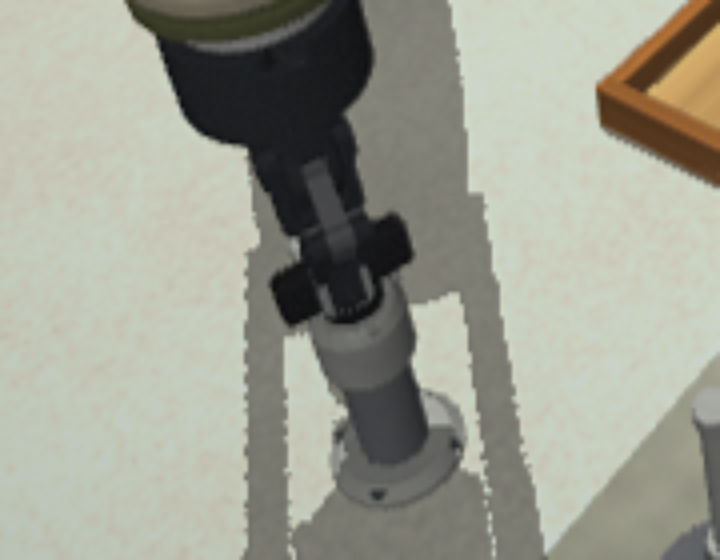

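The wrist torque jumped to 1.4 N m at yaw of about 70–72°, so the handle is on its stop. I'll release, rise and check.

Call:
{"fn": "apply_moves", "kwargs": {
  "series": "0 0 0 0 -1;0 0 0 0 -1;0 0 0 0 -1;0 0 0 0 -1;0 0 0 0 -1"
}}

```text
time: 6.33
tool_pos: [509.7, -347.8, 121.5]
tcp_rot: [-180.0, -0.0, 64.9]
ft_force: [0.2, -0.0, -0.6]
finger_gap: 72.2
grip_force: 0.0
```

Call:
{"fn": "apply_moves", "kwargs": {
  "series": "0 0 -0.06 0 -1;0 0 -0.09 0 -1;0 0 -0.09 0 -1;0 0 -0.1 0 -1;0 0 -0.09 0 -1"
}}

```text
time: 6.75
tool_pos: [509.7, -347.8, 252.3]
tcp_rot: [180.0, -0.0, 64.9]
ft_force: [1.0, -0.8, 0.3]
finger_gap: 85.4
grip_force: 0.0
```

Call:
{"fn": "apply_moves", "kwargs": {
  "series": "0 0 0 0 -1;0 0 0 0 -1"
}}

```text
time: 6.92
tool_pos: [510.8, -348.8, 253.5]
tcp_rot: [179.7, 0.1, 64.9]
ft_force: [0.6, -0.3, -0.1]
finger_gap: 85.2
grip_force: 0.0
```

```bash
python3 - <<'E'
from h import *
st,s,P=wrist();print(st["tool_pos"],st["tcp_rot"],st["ft_force"])
Q=P.reshape(-1,3);r=np.hypot(Q[:,0]-510,Q[:,1]+348)
T=Q[(r<45)&(Q[:,2]>141)&(Q[:,2]<155)];c,wh,a=cv2.minAreaRect(T[:,:2].astype(np.float32));print(c,wh,a)
N=Q[(Q[:,2]>85)&(Q[:,2]<112)&(r<90)&(r>30)]
print(cv2.fitLine(N[:,:2].astype(np.float32),cv2.DIST_L2,0,.01,.01).ravel()[:2], N.mean(0)-[*c,0])
E
```

```text
[ 510.80721928 -348.77569323  253.47440075] [1.79733198e+02 6.00890716e-02 6.48566182e+01] [ 0.57258698 -0.30066338 -0.14679163]
(508.4983825683594, -347.0911560058594) (60.402957916259766, 12.961626052856445) 73.43913269042969
[ 0.9726292  -0.23236266] [-45.36534926  14.74982854  94.68030016]
```

The handle bar now lies across the nozzle at its stop, so the tap is shut. Next I go above the nearer-right jar at (540,-18).

Call:
{"fn": "apply_moves", "kwargs": {
  "series": "0.104 -0.038 0 0 -1;0.104 -0.038 0 0 -1;0.104 -0.038 0 0 -1;0.104 -0.038 0 0 -1;0.104 -0.038 0 0 -1"
}}

```text
time: 7.38
tool_pos: [523.3, -180.7, 248.4]
tcp_rot: [-179.8, -0.0, 64.8]
ft_force: [0.8, 0.3, 0.2]
finger_gap: 85.4
grip_force: 0.0
```

Call:
{"fn": "apply_moves", "kwargs": {
  "series": "0.104 -0.038 0 0 -1;0.104 -0.038 0 0 -1;0.104 -0.038 0 0 -1;0.104 -0.038 0 0 -1;0.104 -0.038 0 0 -1"
}}

```text
time: 7.8
tool_pos: [537.9, -15.4, 248.6]
tcp_rot: [-179.8, 0.1, 64.8]
ft_force: [0.6, -0.2, 0.9]
finger_gap: 85.5
grip_force: 0.0
```

Call:
{"fn": "apply_moves", "kwargs": {
  "series": "0 0 0 0 -1;0 0 0 0 -1;0 0 0 0 -1"
}}

```text
time: 8.05
tool_pos: [538.4, -17.3, 249.3]
tcp_rot: [-179.9, 0.1, 64.9]
ft_force: [0.3, -0.6, 0.3]
finger_gap: 85.3
grip_force: 0.0
```

```bash
cat > j.py <<'E'
from h import *
import sys
g=[float(a) for a in sys.argv[1:3]]
st,s,P=wrist();print(st["tool_pos"],st["tcp_rot"],st["ft_force"])
Q=P.reshape(-1,3);T=Q[(np.hypot(Q[:,0]-g[0],Q[:,1]-g[1])<45)&(Q[:,2]>117)&(Q[:,2]<130)]
c,r=cv2.minEnclosingCircle(T[:,:2].astype(np.float32));print(len(T),c,r,np.median(T,0))
ro=R.from_euler("xyz",st["tcp_rot"],degrees=True)
print("tool shift",ro.inv().apply(np.array([*c,92])-st["tool_pos"])/300)
cv2.imwrite("pics/"+sys.argv[3],s["frame"])
E
python3 j.py 540.5 -18 w2.png
```

```text
[538.39534136 -17.26184374 249.27615969] [-1.79876161e+02  6.69646201e-02  6.48914300e+01] [ 0.33307779 -0.55089074  0.30194134]
2433 (539.474853515625, -15.760093688964844) 26.6025447845459 [539.86890657 -14.93785265 121.76938819]
tool shift [0.00667244 0.0022673  0.52424275]
```

View pics/w2.png

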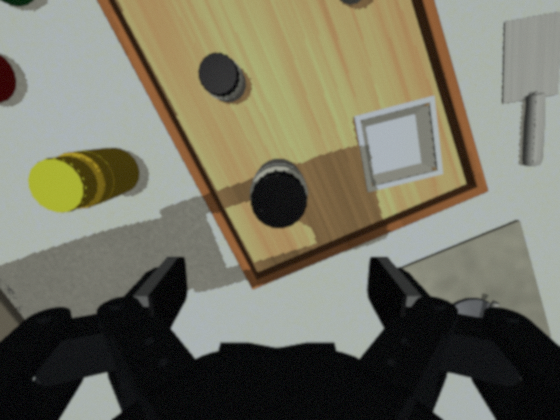

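The wrist picture shows the black cap at (279,197), centred between the open fingers, with the yellow jar well clear at (60,185). I go down on the cap and grip.

Call:
{"fn": "apply_moves", "kwargs": {
  "series": "0.004 0.003 0.12 0 -1;0 0 0.12 0 -1;0 0 0.12 0 -1;0 0 0.1 0 -1;0 0 0.06 0 -1"
}}

```text
time: 8.52
tool_pos: [537.6, -17.8, 90.1]
tcp_rot: [-179.7, 0.1, 64.7]
ft_force: [0.0, 0.3, -0.1]
finger_gap: 85.8
grip_force: 0.0
```

Call:
{"fn": "apply_moves", "kwargs": {
  "series": "0 0 0 0 -1;0 0 0 0 1;0 0 0 0 1;0 0 0 0 1;0 0 0 0 1",
  "squeeze": 40
}}

```text
time: 8.93
tool_pos: [542.0, -16.9, 97.4]
tcp_rot: [179.8, -0.1, 64.8]
ft_force: [-0.9, 0.1, 6.2]
finger_gap: 49.4
grip_force: 41.2
```

Call:
{"fn": "apply_moves", "kwargs": {
  "series": "0 0 0 0 1;0 0 0 0 1;0 0 0 0 1;0 0 0 0 1;0 0 0 0 1"
}}

```text
time: 9.35
tool_pos: [542.1, -16.8, 97.4]
tcp_rot: [179.8, -0.1, 64.9]
ft_force: [-2.6, 0.8, 7.4]
finger_gap: 49.9
grip_force: 41.3
```

Call:
{"fn": "apply_moves", "kwargs": {
  "series": "0 0 0 0 -1;0 0 0 0 -1;0 0 0 0 -1;0 0 0.025 0 -1;0 0 0 0 -1"
}}

```text
time: 9.77
tool_pos: [539.6, -16.4, 85.8]
tcp_rot: [-179.9, 0.0, 64.8]
ft_force: [-0.6, 0.3, -1.2]
finger_gap: 85.3
grip_force: 0.0
```

Call:
{"fn": "apply_moves", "kwargs": {
  "series": "0 0 0 0 1;0 0 0 0 1;0 0 0 0 1;0 0 0 0 1;0 0 0 0 1"
}}

```text
time: 10.18
tool_pos: [540.3, -16.4, 87.7]
tcp_rot: [-180.0, 0.0, 64.8]
ft_force: [-3.9, 0.3, 6.3]
finger_gap: 54.8
grip_force: 39.5
```

Call:
{"fn": "apply_moves", "kwargs": {
  "series": "0 0 0 0 1;0 0 0 0 1;0 0 0 0 1"
}}

```text
time: 10.43
tool_pos: [540.3, -16.4, 87.7]
tcp_rot: [-180.0, 0.0, 64.9]
ft_force: [-3.8, -0.3, 6.0]
finger_gap: 54.7
grip_force: 39.5
```

```bash
python3 - <<'E'
from h import *
s=sense();print(s["tool_pos"],s["ft_force"],s["finger_gap"])
f=snapshot("scene")["frame"];g=snapshot("side")["frame"]
cv2.imwrite("pics/g1.png",np.hstack([cv2.resize(f[190:300,210:310],(400,440)),cv2.resize(g[170:280,240:340],(400,440))]))
E
```

```text
[540.29993753 -16.38325587  87.69723161] [-3.77209153 -0.28596683  5.99699007] 54.68137815955927
```

View pics/g1.png

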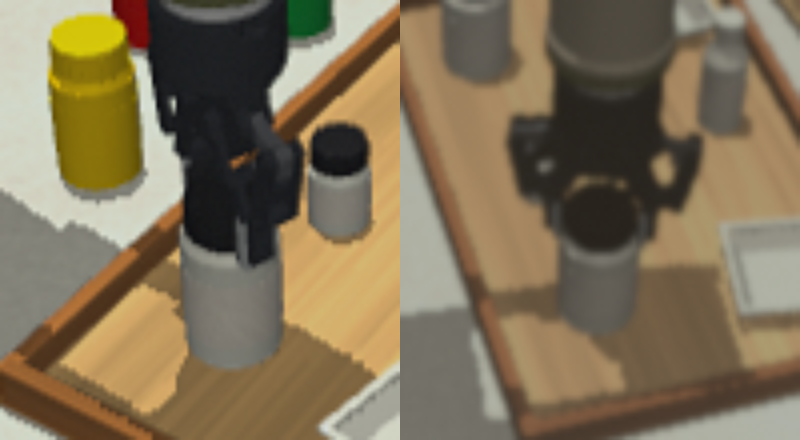

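The fingers have caught the shoulder between body and cap (gap 54.7), which is a poor hold. I'll open and grip the 60 mm body about 30 mm lower; the gripper body stays above the cap.

Call:
{"fn": "apply_moves", "kwargs": {
  "series": "0 0 0 0 -1;0 0 0 0 -1;0 0 0 0 -1;0 0 0 0 -1;0 0 0 0 -1"
}}

```text
time: 10.95
tool_pos: [540.4, -16.5, 87.2]
tcp_rot: [-180.0, 0.0, 64.8]
ft_force: [0.6, 0.6, 0.9]
finger_gap: 85.1
grip_force: 0.0
```

Call:
{"fn": "apply_moves", "kwargs": {
  "series": "0 0 0.035 0 -1;0 0 0.035 0 -1;0 0 0.025 0 -1;0 0 0 0 -1;0 0 0 0 -1"
}}

```text
time: 11.37
tool_pos: [539.3, -16.4, 57.4]
tcp_rot: [-179.9, 0.0, 64.8]
ft_force: [0.6, 0.8, 0.9]
finger_gap: 85.4
grip_force: 0.0
```

Call:
{"fn": "apply_moves", "kwargs": {
  "series": "0 0 0 0 1;0 0 0 0 1;0 0 0 0 1;0 0 0 0 1;0 0 0 0 1"
}}

```text
time: 11.78
tool_pos: [540.8, -16.4, 59.6]
tcp_rot: [180.0, -0.0, 64.8]
ft_force: [-3.5, 0.6, 6.4]
finger_gap: 58.9
grip_force: 44.0
```

Call:
{"fn": "apply_moves", "kwargs": {
  "series": "0 0 0 0 1;0 0 0 0 1;0 0 0 0 1"
}}

```text
time: 12.03
tool_pos: [540.8, -16.4, 59.6]
tcp_rot: [179.9, -0.0, 64.9]
ft_force: [-3.4, 0.9, 6.3]
finger_gap: 58.8
grip_force: 44.0
```

Firm body grip (gap 58.8). I'll lift about 40 mm and feel the weight.

Call:
{"fn": "apply_moves", "kwargs": {
  "series": "0 0 -0.02 0 1;0 0 -0.04 0 1;0 0 -0.04 0 1;0 0 -0.03 0 1;0 0 0 0 1"
}}

```text
time: 12.45
tool_pos: [542.5, -16.7, 101.3]
tcp_rot: [179.7, -0.1, 64.8]
ft_force: [1.1, -0.5, -3.1]
finger_gap: 58.9
grip_force: 44.0
```

Call:
{"fn": "apply_moves", "kwargs": {
  "series": "0 0 0 0 1;0 0 0 0 1;0 0 0 0 1;0 0 0 0 1;0 0 0 0 1"
}}

```text
time: 12.87
tool_pos: [539.9, -16.4, 97.1]
tcp_rot: [-179.9, 0.0, 64.8]
ft_force: [0.8, -0.5, -3.7]
finger_gap: 58.7
grip_force: 44.0
```

Call:
{"fn": "apply_moves", "kwargs": {
  "series": "0 0 0 0 1;0 0 0 0 1;0 0 0 0 1"
}}

```text
time: 13.12
tool_pos: [540.3, -16.5, 97.6]
tcp_rot: [-180.0, 0.0, 64.8]
ft_force: [0.1, -0.1, -2.4]
finger_gap: 58.7
grip_force: 44.0
```

```bash
cat > wt.py <<'E'
from h import *
F=[]
for i in range(16):
    snapshot("side");F.append(sense()["ft_force"])
F=np.array(F);print(F.mean(0),F.std(0)/4,sense()["time"])
E
python3 wt.py
```

```text
[-0.00873546 -0.12306052 -3.13306373] [0.13178348 0.08439833 0.1065723 ] 13.9167
```

It weighs 3.13 N (0.32 kg), so this is the fuller jar. I'll set it down, then lift the other.

Call:
{"fn": "apply_moves", "kwargs": {
  "series": "0 0 0.04 0 1;0 0 0.04 0 1;0 0 0.03 0 1;0 0 0.01 0 1;0 0 0.006 0 1"
}}

```text
time: 14.33
tool_pos: [538.8, -16.1, 59.6]
tcp_rot: [-179.8, 0.1, 64.9]
ft_force: [-16.5, 1.4, 26.3]
finger_gap: 58.8
grip_force: 46.7
```

Call:
{"fn": "apply_moves", "kwargs": {
  "series": "0 0 0 0 1;0 0 0 0 1;0 0 0 0 1;0 0 0 0 1"
}}

```text
time: 14.67
tool_pos: [539.5, -16.3, 59.7]
tcp_rot: [-179.9, 0.0, 64.8]
ft_force: [-6.2, -0.6, 6.2]
finger_gap: 58.8
grip_force: 44.7
```

Call:
{"fn": "apply_moves", "kwargs": {
  "series": "0 0 0 0 -1;0 0 0 0 -1;0 0 0 0 -1;0 0 0 0 -1;0 0 0 0 -1"
}}

```text
time: 15.08
tool_pos: [540.5, -16.5, 60.0]
tcp_rot: [180.0, -0.0, 64.8]
ft_force: [-0.2, -0.8, 0.7]
finger_gap: 85.5
grip_force: 0.0
```

Call:
{"fn": "apply_moves", "kwargs": {
  "series": "0 0 -0.05 0 -1;0 0 -0.1 0 -1;0 0 -0.13 0 -1;0 0 -0.13 0 -1;0 0 -0.13 0 -1"
}}

```text
time: 15.5
tool_pos: [539.9, -16.4, 223.5]
tcp_rot: [-180.0, 0.0, 64.8]
ft_force: [0.1, 0.2, 0.6]
finger_gap: 85.3
grip_force: 0.0
```

Call:
{"fn": "apply_moves", "kwargs": {
  "series": "0 0 -0.09 0 -1;0.096 -0.05 0 0 -1;0.096 -0.05 0 0 -1;0.096 -0.05 0 0 -1;0.096 -0.05 0 0 -1"
}}

```text
time: 15.92
tool_pos: [535.0, 114.4, 249.4]
tcp_rot: [180.0, -0.0, 64.8]
ft_force: [0.7, -0.0, 0.2]
finger_gap: 85.6
grip_force: 0.0
```

Call:
{"fn": "apply_moves", "kwargs": {
  "series": "0.096 -0.05 0 0 -1;0.096 -0.05 0 0 -1;0.096 -0.05 0 0 -1;0.096 -0.05 0 0 -1;0.096 -0.05 0 0 -1"
}}

```text
time: 16.33
tool_pos: [528.1, 277.2, 249.0]
tcp_rot: [180.0, -0.0, 64.8]
ft_force: [0.1, -0.1, 0.4]
finger_gap: 85.5
grip_force: 0.0
```

Call:
{"fn": "apply_moves", "kwargs": {
  "series": "0 0 0 0 -1;0 0 0 0 -1;0 0 0 0 -1"
}}

```text
time: 16.58
tool_pos: [528.3, 275.4, 248.8]
tcp_rot: [180.0, 0.0, 64.9]
ft_force: [1.0, 0.4, -0.7]
finger_gap: 85.2
grip_force: 0.0
```

```bash
sed -i 's/,92\])/,59])/' j.py; python3 j.py 529 276 w3.png; python3 - <<'E'
from h import *
P=cloud(dict(np.load("scene1.npz"))).reshape(-1,3)
P=np.vstack([P,cloud(dict(np.load("side1.npz"))).reshape(-1,3)])
d=np.hypot(P[:,0]-529,P[:,1]-276)
for lo,hi in((60,125),(125,175)):
    m=(P[:,2]>lo)&(P[:,2]<hi)&(d>45)&(d<110);a=np.degrees(np.arctan2(P[m,1]-276,P[m,0]-529))//30*30
    for k in np.unique(a): print(lo,k,d[m][a==k].min().round(),(a==k).sum())
E
```

```text
[528.32118342 275.37582409 248.78595963] [1.79995573e+02 3.29115929e-02 6.48854533e+01] [ 1.03507333  0.4468161  -0.67280671]
2442 (526.8801879882812, 278.77142333984375) 26.545066833496094 [527.30135274 279.64823572 121.82071812]
tool shift [ 0.00857333 -0.00920207  0.63261434]
```

View pics/w3.png

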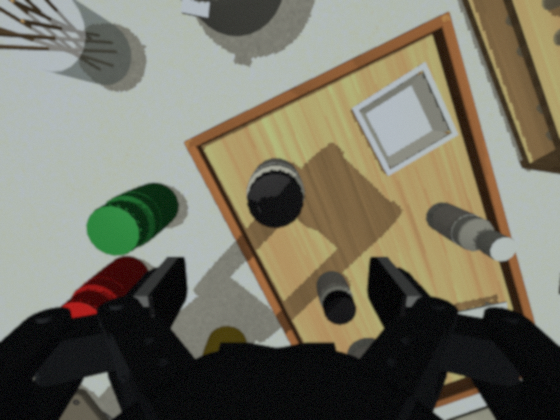

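The cap is at (275,198), centred between the fingers, and nothing tall is near it; the green jar (115,230) and the tub are clear. I go down and grip the body.

Call:
{"fn": "apply_moves", "kwargs": {
  "series": "0.005 -0.003 0.12 0 -1;0 0 0.12 0 -1;0 0 0.12 0 -1;0 0 0.12 0 -1;0 0 0.09 0 -1"
}}

```text
time: 17.05
tool_pos: [527.2, 275.1, 74.9]
tcp_rot: [-179.9, 0.1, 64.7]
ft_force: [0.1, -0.8, -0.2]
finger_gap: 85.7
grip_force: 0.0
```

Call:
{"fn": "apply_moves", "kwargs": {
  "series": "0 0 0.04 0 -1;0 0 0.02 0 -1;0 0 0 0 -1;0 0 0 0 -1;0 0 0 0 1"
}}

```text
time: 17.47
tool_pos: [530.1, 277.8, 62.7]
tcp_rot: [179.8, -0.2, 64.8]
ft_force: [0.8, -0.5, 0.3]
finger_gap: 75.5
grip_force: 0.0
```

Call:
{"fn": "apply_moves", "kwargs": {
  "series": "0 0 0 0 1;0 0 0 0 1;0 0 0 0 1;0 0 0 0 1;0 0 0 0 1"
}}

```text
time: 17.88
tool_pos: [529.5, 278.2, 62.6]
tcp_rot: [179.9, -0.2, 64.9]
ft_force: [-2.6, 0.7, 7.4]
finger_gap: 58.7
grip_force: 42.2
```

Call:
{"fn": "apply_moves", "kwargs": {
  "series": "0 0 0 0 1;0 0 0 0 1;0 0 0 0 1"
}}

```text
time: 18.13
tool_pos: [529.5, 278.2, 62.6]
tcp_rot: [179.9, -0.2, 64.9]
ft_force: [-1.6, -0.6, 6.8]
finger_gap: 58.5
grip_force: 42.2
```

Call:
{"fn": "apply_moves", "kwargs": {
  "series": "0 0 -0.02 0 1;0 0 -0.04 0 1;0 0 -0.04 0 1;0 0 -0.03 0 1;0 0 0 0 1"
}}

```text
time: 18.55
tool_pos: [530.2, 278.1, 102.9]
tcp_rot: [179.8, -0.2, 64.9]
ft_force: [-0.6, -0.2, -0.4]
finger_gap: 58.8
grip_force: 43.3
```

Call:
{"fn": "apply_moves", "kwargs": {
  "series": "0 0 0 0 1;0 0 0 0 1;0 0 0 0 1;0 0 0 0 1;0 0 0 0 1"
}}

```text
time: 18.97
tool_pos: [527.7, 277.1, 98.2]
tcp_rot: [-179.9, 0.1, 64.8]
ft_force: [0.8, -0.0, -1.7]
finger_gap: 58.3
grip_force: 43.3
```

```bash
python3 wt.py; python3 -c "
from h import *
print(sense()['tool_pos'])"
```

```text
[ 0.08452649  0.30396734 -1.48629806] [0.12295054 0.13440583 0.16183435] 19.7667
[528.21315722 277.26080957  99.01281603]
```

This one weighs 1.49 N, so it is the lighter jar. I'll set it back and return to the heavier one. Down 36.5 mm.

Call:
{"fn": "apply_moves", "kwargs": {
  "series": "0 0 0.04 0 1;0 0 0.04 0 1;0 0 0.025 0 1;0 0 0.01 0 1;0 0 0.005 0 1"
}}

```text
time: 20.18
tool_pos: [527.2, 277.4, 62.8]
tcp_rot: [-179.9, 0.1, 64.9]
ft_force: [-11.2, -0.9, 19.4]
finger_gap: 59.3
grip_force: 45.2
```

Call:
{"fn": "apply_moves", "kwargs": {
  "series": "0 0 0 0 1;0 0 0 0 1;0 0 0 0 1;0 0 0 0 1"
}}

```text
time: 20.52
tool_pos: [527.4, 277.3, 62.8]
tcp_rot: [-179.9, 0.1, 64.9]
ft_force: [-5.3, 0.1, 6.2]
finger_gap: 58.7
grip_force: 44.0
```

Call:
{"fn": "apply_moves", "kwargs": {
  "series": "0 0 0 0 -1;0 0 0 0 -1;0 0 0 0 -1;0 0 0 0 -1;0 0 0 0 -1"
}}

```text
time: 20.93
tool_pos: [528.2, 277.2, 62.8]
tcp_rot: [-180.0, 0.0, 64.8]
ft_force: [0.3, 0.1, -0.1]
finger_gap: 85.2
grip_force: 0.0
```

Call:
{"fn": "apply_moves", "kwargs": {
  "series": "0 0 -0.05 0 -1;0 0 -0.1 0 -1;0 0 -0.13 0 -1;0 0 -0.13 0 -1;0 0 -0.13 0 -1"
}}

```text
time: 21.35
tool_pos: [527.8, 277.0, 226.4]
tcp_rot: [-180.0, 0.0, 64.8]
ft_force: [0.5, 1.2, 0.2]
finger_gap: 85.5
grip_force: 0.0
```

Call:
{"fn": "apply_moves", "kwargs": {
  "series": "0 0 -0.08 0 -1;-0.096 0.05 0 0 -1;-0.096 0.05 0 0 -1;-0.096 0.05 0 0 -1;-0.096 0.05 0 0 -1"
}}

```text
time: 21.77
tool_pos: [533.5, 146.4, 249.2]
tcp_rot: [180.0, -0.0, 64.9]
ft_force: [-0.2, -0.2, -0.3]
finger_gap: 85.1
grip_force: 0.0
```

Call:
{"fn": "apply_moves", "kwargs": {
  "series": "-0.096 0.05 0 0 -1;-0.096 0.05 0 0 -1;-0.096 0.05 0 0 -1;-0.096 0.05 0 0 -1;-0.096 0.05 0 0 -1"
}}

```text
time: 22.18
tool_pos: [540.1, -16.3, 249.1]
tcp_rot: [180.0, -0.0, 64.9]
ft_force: [0.3, -0.6, -0.5]
finger_gap: 85.4
grip_force: 0.0
```

Call:
{"fn": "apply_moves", "kwargs": {
  "series": "0 0 0 0 -1;0 0 0 0 -1;0 0 0 0 -1"
}}

```text
time: 22.43
tool_pos: [540.2, -14.5, 249.0]
tcp_rot: [-180.0, -0.0, 64.8]
ft_force: [-1.0, 0.3, 0.4]
finger_gap: 85.2
grip_force: 0.0
```

```bash
python3 j.py 540 -17 w4.png; python3 - <<'E'
from h import *
s=snapshot("scene");P=cloud(s);Q=P.reshape(-1,3)
T=Q[(np.hypot(Q[:,0]-529,Q[:,1]-276)<45)&(Q[:,2]>117)&(Q[:,2]<130)];print((T.min(0)+T.max(0))/2)
E
```

```text
[540.22340522 -14.53727127 248.95580378] [-1.79988036e+02 -2.50538161e-02  6.48048301e+01] [-0.97597386  0.27932166  0.43292633]
2422 (538.3899536132812, -15.553763389587402) 26.639741897583008 [539.00455586 -14.52992105 121.7733968 ]
tool shift [-0.00594451 -0.00395544  0.63318431]
[526.54325851 276.53883287 121.45889675]
```

Both jars are standing where they were. I grip the heavier one again.

Call:
{"fn": "apply_moves", "kwargs": {
  "series": "-0.006 0 0.12 0 -1;0 0 0.12 0 -1;0 0 0.12 0 -1;0 0 0.12 0 -1;0 0 0.09 0 -1"
}}

```text
time: 22.95
tool_pos: [538.0, -14.7, 74.9]
tcp_rot: [-179.9, 0.0, 65.0]
ft_force: [-1.2, -0.0, -1.3]
finger_gap: 85.2
grip_force: 0.0
```

Call:
{"fn": "apply_moves", "kwargs": {
  "series": "0 0 0.04 0 -1;0 0 0.02 0 -1;0 0 0 0 -1;0 0 0 0 -1;0 0 0 0 1"
}}

```text
time: 23.37
tool_pos: [541.4, -16.4, 62.5]
tcp_rot: [179.8, -0.1, 64.9]
ft_force: [-0.1, -0.5, 0.2]
finger_gap: 75.2
grip_force: 0.0
```

Call:
{"fn": "apply_moves", "kwargs": {
  "series": "0 0 0 0 1;0 0 0 0 1;0 0 0 0 1;0 0 0 0 1;0 0 0 0 1"
}}

```text
time: 23.78
tool_pos: [540.8, -16.3, 62.3]
tcp_rot: [179.9, -0.1, 64.8]
ft_force: [-4.4, 2.1, 8.3]
finger_gap: 58.6
grip_force: 41.8
```

Call:
{"fn": "apply_moves", "kwargs": {
  "series": "0 0 0 0 1;0 0 0 0 1;0 0 0 0 1"
}}

```text
time: 24.03
tool_pos: [540.8, -16.3, 62.3]
tcp_rot: [179.8, -0.1, 64.8]
ft_force: [-3.3, 1.1, 7.6]
finger_gap: 59.0
grip_force: 41.8
```

Lifting about 145 mm.

Call:
{"fn": "apply_moves", "kwargs": {
  "series": "0 0 -0.02 0 1;0 0 -0.04 0 1;0 0 -0.06 0 1;0 0 -0.06 0 1;0 0 -0.06 0 1"
}}

```text
time: 24.45
tool_pos: [539.3, -16.4, 133.7]
tcp_rot: [180.0, -0.0, 64.8]
ft_force: [-0.1, 0.9, -3.6]
finger_gap: 58.4
grip_force: 43.9
```

Call:
{"fn": "apply_moves", "kwargs": {
  "series": "0 0 -0.06 0 1;0 0 -0.06 0 1;0 0 -0.06 0 1;0 0 -0.04 0 1;0 0 -0.025 0 1"
}}

```text
time: 24.87
tool_pos: [540.3, -16.5, 208.3]
tcp_rot: [179.8, -0.1, 64.8]
ft_force: [1.5, -0.3, -2.6]
finger_gap: 58.5
grip_force: 44.0
```

Call:
{"fn": "apply_moves", "kwargs": {
  "series": "0 0 0 0 1;0 0 0 0 1;0 0 0 0 1;0 0 0 0 1;0 0 0 0 1"
}}

```text
time: 25.28
tool_pos: [538.8, -16.3, 204.2]
tcp_rot: [-179.9, 0.0, 64.8]
ft_force: [0.1, -0.2, -3.2]
finger_gap: 58.7
grip_force: 44.0
```

Call:
{"fn": "apply_moves", "kwargs": {
  "series": "0 0 0 0 1;0 0 0 0 1;0 0 0 0 1;0 0 0 0 1;0 0 0 0 1"
}}

```text
time: 25.7
tool_pos: [539.5, -16.4, 205.5]
tcp_rot: [180.0, -0.0, 64.8]
ft_force: [-0.0, 0.4, -3.4]
finger_gap: 58.5
grip_force: 44.0
```

```bash
python3 wt.py; python3 - <<'E'
from h import *
s=sense();print(s["tool_pos"],s["qd"].round(2),s["finger_gap"])
cv2.imwrite("pics/end.png",snapshot("scene")["frame"])
E
```

```text
[ 0.24254341 -0.05927961 -2.87494549] [0.11996181 0.12085606 0.1121968 ] 26.5
[539.46287101 -16.37092113 205.490891  ] [ 0.06 -0.01 -0.04  0.04 -0.09  0.12] 58.51743743609417
```

View pics/end.png

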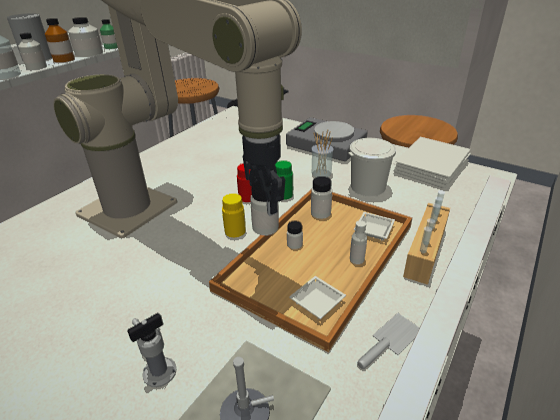

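The heavier jar is held upright at (265,210), about 143 mm up. The lighter jar stands at (321,198), the tap bar at (145,327) lies across the nozzle, and everything else is in place.

```bash
python3 -c "
from bench import hand_in
print(hand_in())"
```

```text
the job is handed in; nothing more can be done
None
```

I shut the gas tap to its stop, found the heavier jar by weight (about 3.1 N against 1.5 N) and set the lighter one back within about 3 mm of where it stood. I handed the job in with the heavier jar held upright and still about 14 cm above the tray; no verdict came back.

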